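# Clamp a fired tile in the bench jig

### The arm

A 6-joint arm with a two-finger parallel gripper is mounted at the origin on the work surface. World frame = base frame: x ahead of the robot, y to its left, z up, the work surface at z = 0. Lengths are in mm, angles in rad, forces in N, time in s.
With the tool pointing down it reaches from about 350 to 775 mm from the base axis. Payload 7.3 kg.
Tool frame: the origin (TCP) lies on the centre line of the jaws, within the pads' length; the fingertips stand 14 mm ahead of it and the grasp point (between the pads) lies 5 mm behind it; z points along the fingers, y is the line along which they close (so a half turn about z gives the same grasp; the last joint's range is limited). The gripper opens to 92 mm and grips with 3 to 60 N. Pads are 19 mm wide; open, the fingers measure 130 mm over their backs; the gripper's body (75 mm by 190 mm) begins 47 mm behind the grasp point.
Start: joints at [1.197, 0.342, 1.524, -0, 1.275, -0.146], TCP at [118.546, 511.459, 240.741] pointing down, gripper open.
Joint ranges: [-2.53, 2.53], [-0.77, 2.02], [0.04, 2.7], [-1, 4.14], [0.28, 2.66], [-3.11, 3.11]. Speed limits (rad/s): [2.57, 2.57, 3.14, 3.14, 3.14, 3.14].

### API

Orientations are given as [roll, pitch, yaw] about the fixed x, y, z axes, in that order (R = Rz(yaw) Ry(pitch) Rx(roll)).
In Python, from plant import get_obs, capture, bot, spot_in, trace, pinpoint gives the robot as it stands.
- The arm moves only by the tool play_rows, never from a script. Its argument "rows" is a list of rows, each a list of 2 entries, a list of its own where there are three numbers: the shift along the world's x, y, z in units of 3 cm (1.0 is 3 cm), then the turn, a rotation vector about the world's x, y, z in units of 8 degrees (1.0 is 8 degrees). A call has 1 to 12 rows; each row shifts and turns the commanded pose from where the row before left it; what a row does not reach is not made up. A row lasts 1/8 s, in which the tool goes at most 62.5 mm and 10.7 degrees, less where a joint would pass 70% of its speed; a pose out of reach is approached as far as the arm can. A call with a number of a shift or a turn outside -1 to 1 is refused whole. A call with a gripper value outside its range is refused whole. "hand" is the opening, from -1 (shut) to 1 (fully open), set as the call begins (left out, the last holds). The fingers move at their own pace and stop on an object; the grip force is fixed at half the most. Time passes only in rows, so rows that do not move let the fingers close. It gives the time, the measured TCP pose, the force, the opening and the grip force at its end, in the units of the state.
- get_obs(): the state, without advancing time (a new reading comes with each control period).
- capture(name): name is "side" or "top"; returns a dict with "frame" (384x512x3 uint8, red, green, blue), "fov_y" (degrees; the focal length in pixels is half the picture's height over the tangent of half this angle, whatever the lens; pixels are square), "cx", "cy" (the principal point, pixels), "dist" ([k1, k2, p1, p2, k3] as OpenCV has them; the pictures are not rectified), "rvec" (rotation vector, rad) and "tvec" (3), from world to camera coordinates, as OpenCV has them. Camera axes: x right, y down, z forward; pixel columns grow to the right and rows downward; lengths in mm; the calibration is good to about 2 mm. A picture is of the moment at which its call begins. There is no depth.
- bot.close_job(): hands the job in; it is judged then, once.
Trained networks look in the newest picture that a camera, given by its name, has taken for a name from the list of things; names that differ only in an ending like _2 or _b are one class to them, and where a whole thing is asked for, a point or a joint stands for the part that bears it (a point fixed in the world has none). Each returns a list of dicts, best first, with "p" (0 to 1); they miss things now and then, are a little off and sometimes report something else, mostly with a low value. They report only what shows in the picture. A call takes as long as a camera call. They do not tell look-alikes from the thing itself.
- spot_in(query, camera): "at" ([row, column] in pixels, amid what is visible of it).
- trace(query, camera): "mask" (384x512 bool, what is visible of it) and "at" ([row, column] in pixels, amid what is visible of it).
- pinpoint(query, camera): "at" ([row, column] in pixels: a listed point, or the origin of a listed thing).
The state is a dict: "time": time; "joint_positions": joint angles; "dq": joint speeds; "tau": joint torques, N m; "tool_pos": TCP position; "tcp_rot": TCP orientation; "contact_force": force on the tool from outside, world axes, zero at the start; "moment": the same for the moment, N m; "grip_width": finger opening in mm; "finger_force": force on a finger pad.
Only numpy, scipy, OpenCV 4.12 (cv2) and the standard library are available. Lean on these libraries where they do the work, as an engineer would, in place of code of your own. Each camera call takes 0.05 s, during which the arm holds its last target. There are 200 camera calls.

### The job

Lay the rectangular fired-clay relief tile flat, relief up, on the blue pad of the clamping jig, squarely between the two white end stops, and let go of it. Then press the jig's red handle all the way down until its catch holds it there, so that the clamp's rubber foot stays pressed on the tile. Leave the other things on the table where they are.

Things in the scene. Friction and masses are not known exactly. Their poses are not given: they have to be found in the camera images.
- jig: Jig fixed to the table: plywood base 120 x 300 x 14 mm, y = +90 to -210 mm. Origin on the table under the blue pad's centre, z up. Steel toggle clamp at y = -90 to -165 mm, 72 mm high; its red handle rises towards -y; a yellow pawl stands on its +x side. While the handle is up, the clamp bar stands steeply between y = -125 and -65 mm, up to 150 mm high, clear of the pad.
- pad_center (a point): Centre of the top of the blue pad (18 mm above the table), axes as the jig. The pad is 70 mm along x, 134 mm along y. White end stops at y = +72 and -72 mm (inner faces) rise 6 mm above the pad; the x sides are open. The tile's long side goes along y.
- tile: Rectangular terracotta tile with two dark flowers on its top: 56 mm (its x) by 130 mm (its y) by 22 mm thick, 0.2 to 0.4 kg. Origin at the centre of its underside, z up. It starts lying flat, relief up, on the table; either end may point to the clamp.
- handle (a joint): Sprung red handle: 0 = fully up (40 degrees above level), 0.69 = level, fully caught; 0.74 = end stop. Hinge along the jig's x at y = -140 mm, 60 mm above the table; it extends 143 mm towards the jig's -y; red grip 34 mm wide, 16 thick, from 65 to 143 mm from the hinge. Let go before about 0.6 it springs back; pressed past 0.70 it stays caught at 0.69. At 90 mm from the hinge it takes 3 to 11 N.
- handle_pad (a point): Point on the upper face of the red grip, 105 mm from the hinge line and 8 mm above the handle's centre line; it moves with the handle. Its y axis runs along the handle (tip towards -y), z is normal to the upper face. Height about 134 mm with the handle up, 68 mm when latched.
- clamp_foot: Black rubber foot under the end of the clamp bar, 22 mm across, 9 mm high, on a spring plunger; origin at the centre of its underside. With the handle down it presses on the tile 45 mm from the pad centre towards -y.
- disc: Bystander: scalloped terracotta disc, 92 mm across, 16 mm thick, lying flat; origin at the centre of its underside.
- cone: Bystander: terracotta cone, 66 mm across, 80 mm high; origin at the centre of its underside.
- animal: Bystander: flat terracotta animal shape about 75 x 170 mm (long in y), 14 mm thick; origin on the table near its middle.
- tub: Bystander: white plastic mixing tub, 140 mm across, 150 mm high; origin at the centre of its underside.
- jar: Bystander: amber glaze jar with white cap, 70 mm across, 100 mm high; origin at the centre of its underside.
- brush: Bystander: brush with orange handle, 190 mm long along its x; origin on its underside.
- scraper: Bystander: flat steel scraper 60 x 170 mm, 6 mm thick; origin on its underside.
Things that resemble listed ones, but are neither listed nor needed, are in the scene too. What is shaped like the tile but green or turquoise is not meant.

How it is judged:
By the outcome, as a careful person would: the job done as asked, in the order asked, and still so for the second after the job is handed in, with the robot touching nothing.
It also fails if it takes over 45 s, if anything falls off the work surface, if the arm or the gripper's body presses on something with over 40 N, if the wrist force passes 120 N, or if a joint passes its speed limit or range.

## Working session

There is one attempt and no reset: what is moved stays moved. The work goes in short steps, Python scripts to look and compute and a tool call to move; the robot and the scene stay as the last step left them, time stands still between calls to the robot, and variables do not carry over. Pictures are saved under pics/ and viewed, at most 10 in all, crops included, and the job is handed in when it is done.

Besides the shell and the picture viewer there is one more tool, called after "Request:" by a JSON object that holds its "fn" and its "kwargs", one argument or row to a line. play_rows: Moves the arm, as the interface text tells. Shifts and turns lie within -1 to 1; 1 stands for 3 cm of shift or 8 degrees of turn. Its arguments: {"type":"object","properties":{"rows":{"type":"array"},"hand":{"type":"number"}},"required":["rows"]}

```bash
ls; mkdir -p pics
cat > h.py <<'E'
import numpy as np, cv2
from plant import get_obs, capture, bot, spot_in, trace, pinpoint
def cam(c):
    f=c["frame"].shape[0]/2/np.tan(np.radians(c["fov_y"])/2)
    K=np.array([[f,0,c["cx"]],[0,f,c["cy"]],[0,0,1.]])
    return K,np.array(c["dist"],float),np.array(c["rvec"],float),np.array(c["tvec"],float)
def ray(c,at):
    K,d,r,t=cam(c); R=cv2.Rodrigues(r)[0]
    u=cv2.undistortPoints(np.array([[[at[1],at[0]]]],float),K,d)[0,0]
    return -R.T@t.ravel(), R.T@np.array([u[0],u[1],1.])
def atz(c,at,z):
    o,d=ray(c,at); return o+d*(z-o[2])/d[2]
def tri(c1,a1,c2,a2):
    o1,d1=ray(c1,a1);o2,d2=ray(c2,a2)
    s=np.linalg.lstsq(np.c_[d1,-d2],o2-o1,rcond=None)[0]
    p,q=o1+s[0]*d1,o2+s[1]*d2
    return (p+q)/2,np.linalg.norm(p-q)
def proj(c,P):
    K,d,r,t=cam(c); return cv2.projectPoints(np.array(P,float).reshape(-1,1,3),r,t,K,d)[0][:,0,::-1]
E
python3 - <<'E'
from h import *
np.set_printoptions(precision=1,suppress=True)
C={n:capture(n) for n in("side","top")}
for n in C: cv2.imwrite(f"pics/{n}0.png",C[n]["frame"][:,:,::-1]); print(n,ray(C[n],(192,256)))
for q in("tile","pad_center","handle_pad","clamp_foot","jig"):
  r={n:pinpoint(q,n) for n in C}
  for n in r: print(q,n,[(np.round(x["at"],1),round(x["p"],2)) for x in r[n][:4]])
  if r["side"] and r["top"]: print("  ",tri(C["side"],r["side"][0]["at"],C["top"],r["top"][0]["at"]))
for n in C:
  for x in trace("tile",n)[:4]:
    m=x["mask"].astype(np.uint8); print("mask",n,np.round(x["at"]),round(x["p"],2),m.sum(),C[n]["frame"][x["mask"]].mean(0),cv2.minAreaRect(cv2.findNonZero(m)))
E
```

```text
pics
side (array([ 515.4, 1072.5,  979.8]), array([-0. , -0.8, -0.6]))
top (array([ 403.4,   16.3, 1419.3]), array([ 0.1, -0. , -1. ]))
tile side [(array([322.9, 256.5]), 0.97), (array([360. , 316.7]), 0.92), (array([273.7, 346.3]), 0.66)]
tile top [(array([273.4, 169.7]), 0.84), (array([236.5,  87.6]), 0.77), (array([190.5, 128.6]), 0.75)]
   (array([ 380.2,  294.5, -132.1]), np.float64(271.1269574936778))
pad_center side [(array([202. , 254.3]), 0.69)]
pad_center top [(array([195.8, 270.7]), 0.96), (array([198.4, 270.7]), 0.46)]
   (array([516.3, -60.2,  14.2]), np.float64(5.947212245068715))
handle_pad side [(array([139.1, 266.3]), 0.75)]
handle_pad top [(array([207.1, 345.9]), 0.59)]
   (array([ 475.3, -278.1,  127. ]), np.float64(1.1088225131009624))
clamp_foot side [(array([165.5, 260.6]), 0.44)]
clamp_foot top [(array([201.1, 295.6]), 0.55)]
   (array([ 494.2, -129.7,  116. ]), np.float64(6.202683789577417))
jig side [(array([203.3, 260.2]), 0.74)]
jig top [(array([201. , 271.1]), 0.57), (array([228. , 167.5]), 0.34)]
   (array([498.1, -62.1,   6.9]), np.float64(2.264910472502
[... 248 characters left out ...]
[321. 256.] 0.67 1005 [89.1 50.4 33.8] ((256.5, 319.5), (46.10336685180664, 22.910259246826172), 81.8698959350586)
mask side [143. 267.] 0.18 287 [132.1  55.7  49.9] ((266.5216064453125, 144.56878662109375), (13.0, 31.279998779296875), 16.26020622253418)
mask top [275. 168.] 0.96 764 [29.7 80.1 72.1] ((169.2623748779297, 275.3762512207031), (18.308685302734375, 42.886104583740234), 5.710593223571777)
mask top [239.  90.] 0.81 829 [30.7 62.6 23.3] ((89.39189147949219, 238.6486358642578), (20.385473251342773, 42.57933807373047), 9.462322235107422)
mask top [191. 127.] 0.8 687 [85.6 39.8 21.5] ((126.61644744873047, 191.85618591308594), (17.639385223388672, 40.722381591796875), 83.9909896850586)
```

Run:
```python
import cv2
t=cv2.imread("pics/top0.png");s=cv2.imread("pics/side0.png")
cv2.imwrite("pics/top_crop.png",cv2.resize(t[130:320,60:400],(800,447),interpolation=cv2.INTER_CUBIC))
cv2.imwrite("pics/side_crop.png",cv2.resize(s[90:384,160:420],(530,600),interpolation=cv2.INTER_CUBIC))
```

```text
(no output)
```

View pics/top_crop.png

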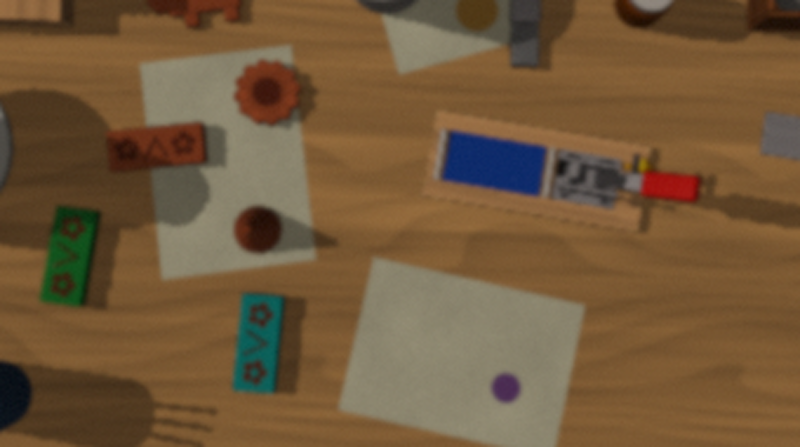

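View pics/side_crop.png

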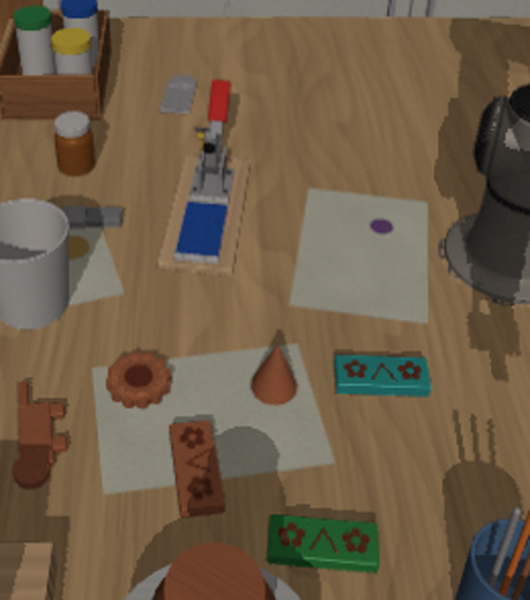

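The top crop shows the terracotta tile at about (191,127) in full-frame pixels, the blue pad at about (199,271) and the red handle at about (209,345). The green and turquoise look-alikes are at (239,90) and (275,169). The side crop agrees: the terracotta tile is at about (321,256) and the pad at (203,257).

Next I fit the tile and pad models in both views.

```bash
cat >> h.py <<'E'
from scipy.optimize import minimize
def box(x,y,yaw,sx,sy,z0,z1):
    R=np.array([[np.cos(yaw),-np.sin(yaw)],[np.sin(yaw),np.cos(yaw)]])
    q=np.array([[-1,-1],[1,-1],[1,1],[-1,1]])*[sx/2,sy/2]@R.T+[x,y]
    return np.array([[*a,z] for z in (z0,z1) for a in q])
def sil(c,P,S=16):
    h=cv2.convexHull(proj(c,P)[:,::-1].astype(np.float32)).reshape(-1,2)
    im=np.zeros((384,512),np.uint8)
    cv2.fillConvexPoly(im,np.round(h*S).astype(np.int32),255,cv2.LINE_AA,4); return im/255.
def fit(Cs,Ms,p0,sx,sy,z0,th,free_z=True):
    # p=(x,y,yaw,[dz]) ; Ms soft masks
    def cost(p):
        dz=p[3]*1. if free_z else 0
        return sum(((sil(c,box(p[0],p[1],p[2]/100,sx,sy,z0+dz,z0+th+dz))-m)**2).sum() for c,m in zip(Cs,Ms))
    p0=list(p0)+([0] if free_z else [])
    s=np.vstack([p0]+[np.array(p0)+v for v in np.eye(len(p0))*8])
    r=minimize(cost,p0,method="Nelder-Mead",options=dict(initial_simplex=s,xatol=.05,fatol=.01,maxiter=600))
    return r.x,r.fun
def reg(m,at,pad=6):   # connected component nearest at
    m=cv2.morphologyEx(m.astype(np.uint8),cv2.MORPH_CLOSE,np.ones((5,5)))
    n,l,st,ce=cv2.connectedComponentsWithStats(m)
    k=[i for i in range(1,n) if st[i,4]>100]
    return (l==min(k,key=lambda i:np.hypot(*(ce[i][::-1]-at)))).astype(float)
def tilemask(c,at):
    f=c["frame"].astype(int); return reg((f[...,0]-f[...,2]>25)&(f[...,0]>1.65*f[...,1]),at)
def bluemask(c,at):
    f=c["frame"].astype(int); return reg((f[...,2]>f[...,0]+35)&(f[...,2]>1.4*f[...,1]),at)
E
python3 - <<'E'
from h import *
np.set_printoptions(precision=2,suppress=True)
C={n:capture(n) for n in("side","top")}
cs=[C["side"],C["top"]]
tm=[next(x["mask"] for x in trace("tile",n) if np.hypot(*(np.array(x["at"])-a))<12).astype(float) for n,a in(("side",(321,256)),("top",(191,127)))]
t2=[tilemask(cs[0],(321,256)),tilemask(cs[1],(191,127))]
bm=[bluemask(cs[0],(203,257)),bluemask(cs[1],(199,271))]
print([m.sum() for m in tm+t2+bm])
p=atz(cs[1],(191.5,126.6),22)
ft=[fit(cs,m,[p[0],p[1],10],56,130,0,22,z) for m in(tm,t2) for z in(True,False)]
for f in ft: print("tile",*f)
fp=[fit(cs,bm,[510,-60,-18],70,134,17,1,z) for z in(True,False)]+[fit(cs[1:],bm[1:],[510,-60,-18],70,134,17,1,False),fit(cs[:1],bm[:1],[510,-60,-18],70,134,17,1,False)]
for f in fp: print("pad",*f)
o=get_obs(); print(o["tool_pos"],o["tcp_rot"],o["grip_width"])
v=[]
for c,m in zip(cs,range(2)):
  im=cv2.resize(c["frame"][:,:,::-1],None,fx=2,fy=2)
  for P in(box(*ft[3][0][:2],ft[3][0][2]/100,56,130,0,22),box(*fp[1][0][:2],fp[1][0][2]/100,70,134,17,18)):
    cv2.polylines(im,[np.int32(cv2.convexHull(proj(c,P)[:,::-1].astype(np.float32))*2+.5)],True,(0,255,255),1)
  v.append(im)
cv2.imwrite("pics/fit_top.png",cv2.resize(v[1],(800,600)))
E
```

```text
[np.float64(1008.0), np.float64(719.0), np.float64(938.0), np.float64(697.0), np.float64(497.0), np.float64(818.0)]
tile [515.74 402.31  10.37  -0.31] 213.5270434448289
tile [515.36 401.87   9.92] 210.9531564782776
tile [515.49 403.04   9.48  -2.61] 295.85065743944637
tile [515.35 402.54   9.92] 298.5041906958862
pad [503.82 -59.18 -12.7    1.12] 225.5363168012303
pad [504.43 -58.57 -13.36] 226.14865051903112
pad [503.29 -55.27 -14.49] 137.76518262206844
pad [504.07 -64.32 -10.57] 79.32864282968089
[118.55 511.46 240.75] [3.14 0.   2.91] 91.42173212690234
```

View pics/fit_top.png

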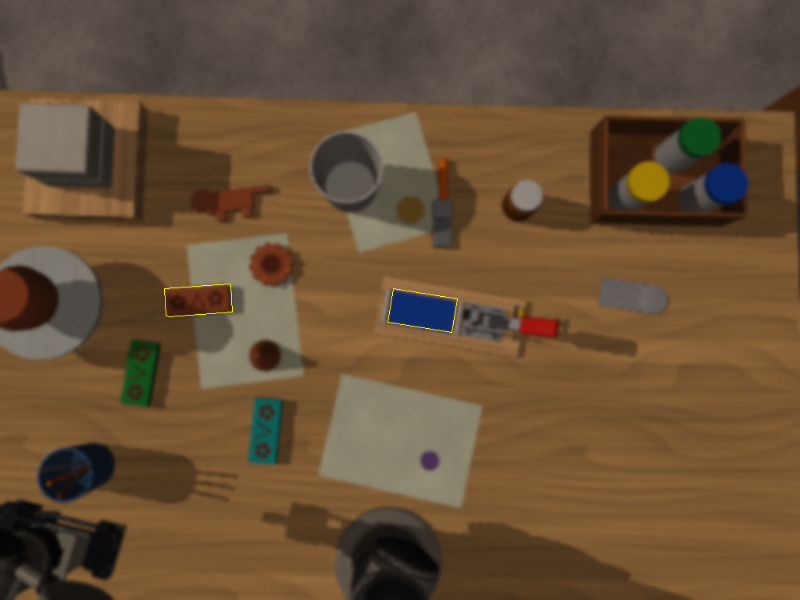

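The yellow fits sit on the terracotta tile at about (198,300) and on the blue pad at about (423,311) in the enlarged top view. Tile: (515.5, 402.2), yaw 5.6°, fitted base height about 0. Pad: (504, -59), yaw about -7.6°. The disc and cone are to the right of the tile. I'm moving over the tile now.

Request:
{"fn": "play_rows", "kwargs": {
  "rows": [
    [[0.3,-1,0.5],[0,0,0]],
    [[0.3,-1,0.5],[0,0,0]],
    [[0.6,-0.6,0],[0,0,-0.8]],
    [[1,0,0],[0,0,-0.8]],
    [[1,0,0],[0,0,-0.8]],
    [[1,0,0],[0,0,-0.8]],
    [[1,0,0],[0,0,-0.8]],
    [[1,0,0],[0,0,-0.8]],
    [[1,0,0],[0,0,-0.8]],
    [[1,0,0],[0,0,-0.8]],
    [[1,0,0],[0,0,-0.8]],
    [[1,0,0],[0,0,-0.8]]
  ],
  "hand": 1
}}

```text
time: 2.4
tool_pos: [425.5, 433.4, 270.7]
tcp_rot: [3.142, -0.0, 1.793]
contact_force: [0.0, 0.6, -0.3]
grip_width: 91.9
finger_force: 0.0
```

Request:
{"fn": "play_rows", "kwargs": {
  "rows": [
    [[1,-0.4,-0.6],[0,0,-0.8]],
    [[1,-0.3,-0.8],[0,0,0]],
    [[1,-0.2,-0.8],[0,0,0]],
    [[0,0,0],[0,0,0]]
  ]
}}

```text
time: 2.9
tool_pos: [515.3, 404.9, 201.7]
tcp_rot: [-3.137, 0.002, 1.683]
contact_force: [0.0, 0.1, -1.1]
grip_width: 91.8
finger_force: 0.0
```

Request:
{"fn": "play_rows", "kwargs": {
  "rows": [
    [[0,-0.1,-1],[0,0,-0.1]],
    [[0,0,-1],[0,0,0]],
    [[0,0,-1],[0,0,0]],
    [[0,0,-1],[0,0,0]],
    [[0,0,-1],[0,0,0]],
    [[0,0,-0.6],[0,0,0]],
    [[0,0,0],[0,0,0]]
  ]
}}

```text
time: 3.78
tool_pos: [513.7, 403.5, 36.1]
tcp_rot: [-3.14, 0.001, 1.672]
contact_force: [-0.3, 0.4, 0.4]
grip_width: 91.9
finger_force: 0.0
```

Run:
```python
from h import *
C={n:capture(n) for n in("side","top")}
v=[cv2.resize(C["side"]["frame"][250:370,190:340],(480,384),interpolation=cv2.INTER_CUBIC),cv2.resize(C["top"]["frame"][150:230,80:180],(320,256),interpolation=cv2.INTER_CUBIC)]
im=np.zeros((384,800,3),np.uint8); im[:,:480]=v[0]; im[:256,480:]=v[1]
cv2.imwrite("pics/pregrasp.png",im[:,:,::-1])
```

```text
(no output)
```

View pics/pregrasp.png

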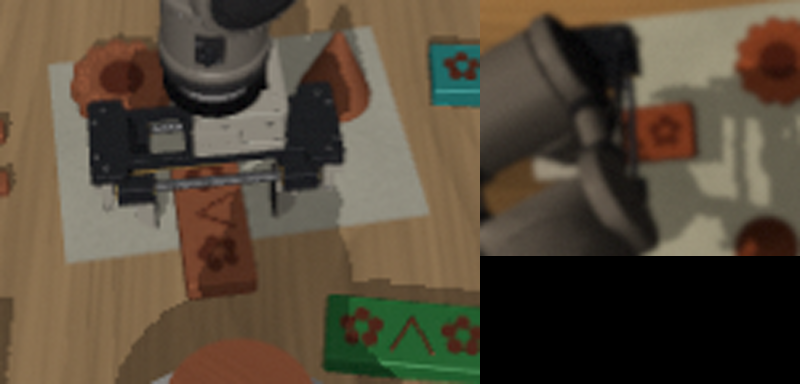

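The side view shows one finger on each side of the terracotta tile, at about columns 157 and 275, with the tile between them and the disc and cone clear. I'm going down and closing.

Request:
{"fn": "play_rows", "kwargs": {
  "rows": [
    [[0.05,-0.03,-0.4],[0,0,0]],
    [[0,0,-0.22],[0,0,0]],
    [[0,0,0],[0,0,0]]
  ]
}}

```text
time: 4.25
tool_pos: [515.7, 402.3, 17.4]
tcp_rot: [-3.14, 0.001, 1.671]
contact_force: [-0.5, -0.2, -0.0]
grip_width: 91.8
finger_force: 0.0
```

Request:
{"fn": "play_rows", "kwargs": {
  "rows": [
    [[0,0,0],[0,0,0]],
    [[0,0,0],[0,0,0]],
    [[0,0,0],[0,0,0]],
    [[0,0,0],[0,0,0]],
    [[0,0,0],[0,0,0]]
  ],
  "hand": -1
}}

```text
time: 4.88
tool_pos: [516.1, 402.6, 18.3]
tcp_rot: [3.141, -0.0, 1.671]
contact_force: [0.2, 0.1, 0.8]
grip_width: 55.7
finger_force: 29.8
```

The grip is good: 55.7 mm at 30 N. I'm lifting, carrying the tile past the disc and cone, and turning it to the jig's yaw.

Request:
{"fn": "play_rows", "kwargs": {
  "rows": [
    [[0,0,0.6],[0,0,0]],
    [[0,0,1],[0,0,0]],
    [[0,-0.4,1],[0,0,0]],
    [[0,-0.8,0.8],[0,0,-0.2]],
    [[0,-1,0],[0,0,-0.3]],
    [[0,-1,0],[0,0,-0.3]],
    [[0,-1,0],[0,0,-0.3]],
    [[0,-1,0],[0,0,-0.3]],
    [[0,-1,0],[0,0,-0.27]],
    [[0.1,-1,0],[0,0,0]],
    [[0.1,-1,0],[0,0,0]],
    [[0,-1,0],[0,0,0]]
  ]
}}

```text
time: 6.38
tool_pos: [522.2, 125.6, 121.1]
tcp_rot: [3.141, -0.0, 1.438]
contact_force: [0.0, 0.4, -3.8]
grip_width: 56.1
finger_force: 29.9
```

Request:
{"fn": "play_rows", "kwargs": {
  "rows": [
    [[0,-0.8,0],[0,0,0]],
    [[0,-0.6,-0.4],[0,0,0]],
    [[0,0,-0.8],[0,0,0]],
    [[0,0,-0.5],[0,0,0]],
    [[0,0,0],[0,0,0]],
    [[0,0,0],[0,0,0]]
  ]
}}

```text
time: 7.12
tool_pos: [522.4, 84.9, 69.6]
tcp_rot: [3.141, -0.0, 1.439]
contact_force: [0.5, -0.5, -4.9]
grip_width: 55.6
finger_force: 29.9
```

```bash
cat > look.py <<'E'
from h import *
import sys
np.set_printoptions(precision=2,suppress=True)
# rectify both views onto plane z, in jig frame centred (504,-59) yaw -7.6deg, 2 px/mm, +y left, +x up
def rect(c,z,X0=504,Y0=-59,yaw=np.radians(-7.6),yr=(-110,190),xr=(-65,65),s=2):
    ys=np.arange(yr[1],yr[0],-1/s); xs=np.arange(xr[1],xr[0],-1/s)
    Y,X=np.meshgrid(ys,xs)
    P=np.stack([X0+X*np.cos(yaw)-Y*np.sin(yaw),Y0+X*np.sin(yaw)+Y*np.cos(yaw),0*X+z],-1)
    uv=proj(c,P.reshape(-1,3)).reshape(*X.shape,2).astype(np.float32)
    return cv2.remap(c["frame"],uv[...,1],uv[...,0],cv2.INTER_CUBIC)
def panel(name,zs=18):
    C={n:capture(n) for n in("side","top")}
    im=np.vstack([rect(C[n],zs) for n in("top","side")]).copy()
    h=im.shape[0]//2
    for k in(0,1):
        for y in(-72,-67,67,72): cv2.line(im,(int((190-y)*2),k*h),(int((190-y)*2),k*h+10),(255,255,0),1)
        for x in(-35,35): cv2.line(im,(int((190)*2)-15,int(k*h+(65-x)*2)),(int(190*2)+15,int(k*h+(65-x)*2)),(255,255,0),1)
    cv2.imwrite(f"pics/{name}.png",im[:,:,::-1]); return C
if __name__=="__main__":
    C=panel(sys.argv[1])
    o=get_obs(); print(o["tool_pos"],o["tcp_rot"],o["grip_width"])
E
python3 look.py hover
```

```text
[522.58  84.81  69.86] [ 3.14 -0.    1.44] 55.57813102724119
```

View pics/hover.png

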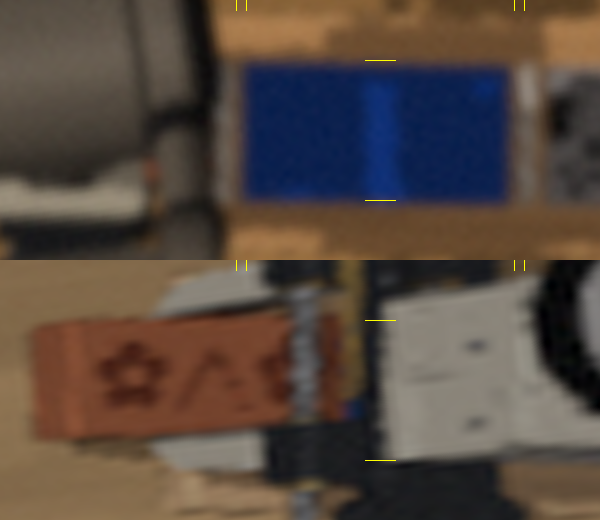

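In the rectified top panel the pad spans columns 245–509 and rows 66–201, so its centre is within about 2 mm of the estimate. The white stops are at columns about 228 and 527. The side panel shows the tile held level, with the arm hiding the pad. I'll check the pad edges in the initial, unobstructed images.

Run:
```python
from look import *
C={n:capture(n) for n in("side","top")}
out=[]
for n in("top","side"):
    c=dict(C[n]); c["frame"]=cv2.imread(f"pics/{n}0.png")[:,:,::-1].copy()
    im=rect(c,18); out.append(im); f=im.astype(int)
    b=((f[...,2]>1.35*f[...,1])&(f[...,2]>f[...,0]+30)).astype(np.uint8)
    ed=[]
    for r in range(70,200,20):
        k=np.where(b[r])[0]; ed.append((r/2-65,190-k.min()/2,190-k.max()/2))
    print(n,"x,y_hi,y_lo\n",np.array(ed))
    ed=[]
    for q in range(260,500,40):
        k=np.where(b[:,q])[0]; ed.append((190-q/2,65-k.min()/2,65-k.max()/2))
    print("y,x_hi,x_lo\n",np.array(ed))
im=np.vstack(out)
for k in(0,260):
  for y in(-72,72): cv2.line(im,(int((190-y)*2),k),(int((190-y)*2),k+10),(255,255,0),1)
  for x in(-35,35): cv2.line(im,(365,int(k+(65-x)*2)),(395,int(k+(65-x)*2)),(255,255,0),1)
cv2.imwrite("pics/rect0.png",im[:,:,::-1])
```

```text
top x,y_hi,y_lo
 [[-30.   65.5 -59.5]
 [-20.   67.  -63.5]
 [-10.   67.  -64. ]
 [  0.   67.5 -64. ]
 [ 10.   67.5 -63.5]
 [ 20.   68.  -63.5]
 [ 30.   68.  -63. ]]
y,x_hi,x_lo
 [[ 60.   31.5 -33.5]
 [ 40.   31.5 -34. ]
 [ 20.   31.5 -34. ]
 [  0.   31.  -34. ]
 [-20.   31.  -34.5]
 [-40.   30.5 -35. ]]
side x,y_hi,y_lo
 [[-30.   62.5 -66.5]
 [-20.   64.  -66.5]
 [-10.   63.5 -65.5]
 [  0.   63.5 -65.5]
 [ 10.   64.5 -66. ]
 [ 20.   64.  -66. ]
 [ 30.   64.  -65. ]]
y,x_hi,x_lo
 [[ 60.   34.5 -33.5]
 [ 40.   34.5 -33.5]
 [ 20.   34.5 -33.5]
 [  0.   34.5 -33.5]
 [-20.   34.  -34.5]
 [-40.   33.5 -34.5]]
```

View pics/rect0.png

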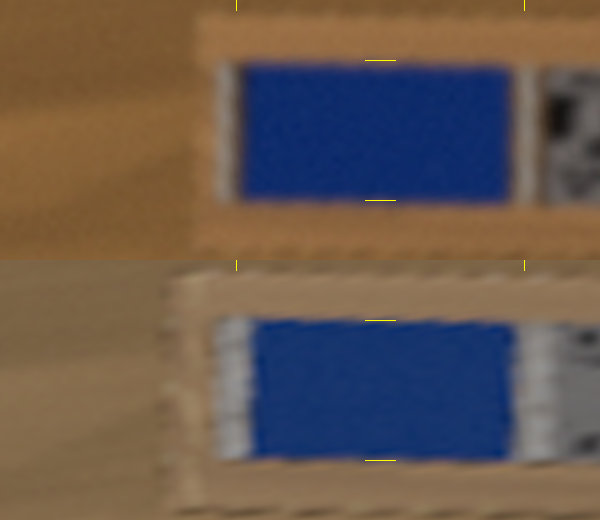

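Both views agree. The pad centre is about (503.5, -58) with yaw about -8.2°, and the blue is framed by stops at columns about 228 and 530. I'm moving the tile in low from the +y side, clear of the raised clamp bar.

Request:
{"fn": "play_rows", "kwargs": {
  "rows": [
    [[0,0,-0.6],[0,0,-0.08]],
    [[-0.12,-0.8,0],[0,0,0]],
    [[-0.14,-1,0],[0,0,0]],
    [[-0.14,-1,0],[0,0,0]],
    [[-0.12,-1,0],[0,0,0]],
    [[-0.1,-0.7,0],[0,0,0]],
    [[0,-0.25,0],[0,0,0]],
    [[0,0,0],[0,0,0]],
    [[0,0,0],[0,0,0]]
  ]
}}

```text
time: 8.45
tool_pos: [503.5, -57.2, 51.2]
tcp_rot: [3.141, -0.0, 1.427]
contact_force: [0.6, 0.1, -3.8]
grip_width: 56.3
finger_force: 29.9
```

Run:
```python
from look import *
C={n:capture(n) for n in("side","top")}
o=get_obs(); print(o["tool_pos"],o["tcp_rot"],o["contact_force"])
zt=o["tool_pos"][2]-18+22
im=np.vstack([rect(C[n],z) for n,z in(("top",zt),("side",zt))])
for k in(0,260):
  for y in(-72,-65,65,72): cv2.line(im,(int((191-y)*2-4),k),(int((191-y)*2-4),k+10),(255,255,0),1)
s=cv2.resize(C["side"]["frame"][150:260,190:320],(614,520),interpolation=cv2.INTER_CUBIC)
cv2.imwrite("pics/over.png",cv2.resize(np.hstack([im,s[:, :]]),(800,342))[:,:,::-1])
```

```text
[503.48 -57.16  51.12] [-3.14 -0.    1.43] [-0.23 -0.2  -3.36]
```

View pics/over.png

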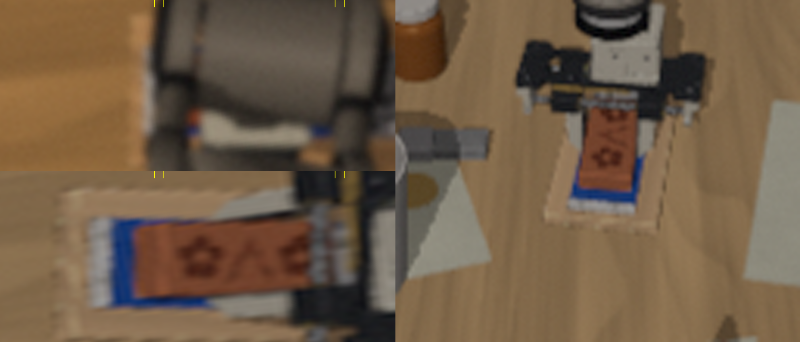

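The side view shows the tile over the pad, square with the base and with its near end just inside the near stop. I'm lowering it gently.

Request:
{"fn": "play_rows", "kwargs": {
  "rows": [
    [[0,0,-0.25],[0,0,0]],
    [[0,0,-0.2],[0,0,0]],
    [[0,0,-0.05],[0,0,0]],
    [[0,0,0],[0,0,0]]
  ]
}}

```text
time: 9.05
tool_pos: [503.1, -57.6, 36.2]
tcp_rot: [-3.141, -0.0, 1.427]
contact_force: [-3.0, 1.9, 2.2]
grip_width: 55.9
finger_force: 29.9
```

Run:
```python
from look import *
C={n:capture(n) for n in("side","top")}
o=get_obs(); print(o["tool_pos"],o["tcp_rot"],o["contact_force"])
c=C["side"]
J=np.radians(-8.2)
def jp(x,y,z): return [503.5+x*np.cos(J)-y*np.sin(J),-58+x*np.sin(J)+y*np.cos(J),z]
x0,y0,k=230,160,8
im=cv2.resize(c["frame"][160:232,230:300],None,fx=k,fy=k,interpolation=cv2.INTER_CUBIC).copy()
def line(P,col):
    q=(proj(c,P)[:,::-1]-[x0,y0]+.5)*k; cv2.polylines(im,[np.int32(q)],False,col,1)
line([jp(-28,65,18),jp(28,65,18)],(255,255,0)); line([jp(-28,65,40),jp(28,65,40)],(255,255,0))
line([jp(28,0,40),jp(28,65,40)],(255,255,0));line([jp(-28,0,40),jp(-28,65,40)],(255,255,0))
line([jp(-35,72,24),jp(35,72,24)],(0,255,0))
cv2.imwrite("pics/down.png",im[:,:,::-1])
```

```text
[503.12 -57.65  36.22] [-3.14 -0.    1.43] [-2.85  3.31  4.21]
```

View pics/down.png

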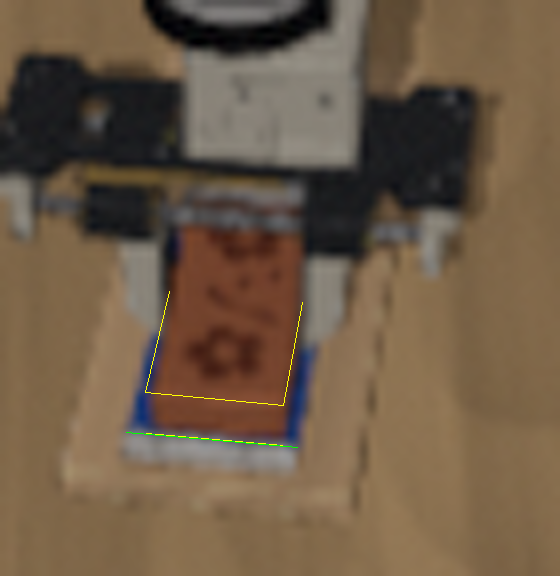

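The tile is centred between the blue margins (about 145 on the left, about 298 on the right) and parallel to the base. Its near-end edge matches the predicted line, and the stop line is at row 437. Contact force has risen by about 7 N, so the tile is resting on the pad. I'm releasing it and lifting.

Request:
{"fn": "play_rows", "kwargs": {
  "rows": [
    [[0,0,0],[0,0,0]],
    [[0,0,0],[0,0,0]],
    [[0,0,0],[0,0,0]],
    [[0,0,0],[0,0,0]]
  ],
  "hand": 1
}}

```text
time: 9.65
tool_pos: [503.6, -58.0, 36.1]
tcp_rot: [3.141, 0.0, 1.427]
contact_force: [-0.2, 0.4, 0.1]
grip_width: 89.8
finger_force: 0.0
```

Request:
{"fn": "play_rows", "kwargs": {
  "rows": [
    [[0,0,0.3],[0,0,0]],
    [[0,0,0.7],[0,0,0]],
    [[0.14,1,1],[0,0,0]],
    [[0.14,1,1],[0,0,0]],
    [[0.14,1,1],[0,0,0]],
    [[0.14,1,1],[0,0,0]],
    [[0,1,1],[0,0,0]],
    [[0,1,1],[0,0,0]],
    [[0,0,0],[0,0,0]]
  ]
}}

```text
time: 10.78
tool_pos: [521.1, 123.8, 249.0]
tcp_rot: [3.136, -0.002, 1.43]
contact_force: [-0.9, -0.3, -0.4]
grip_width: 91.8
finger_force: 0.0
```

Run:
```python
from look import *
C={n:capture(n) for n in("side","top")}
cs=[C["side"],C["top"]]
J=np.radians(-8.2)
m=[tilemask(c,proj(c,[[503.5,-58,40]])[0]) for c in cs]
print([x.sum() for x in m])
for k in(slice(0,2),slice(0,1),slice(1,2)): print("tile",*fit(cs[k],m[k],[503,-58,-14],56,130,18,22,False))
r={n:pinpoint("handle_pad",n) for n in C}
for n in r: print(n,[(np.round(x["at"],1),round(x["p"],2)) for x in r[n][:2]])
if r["side"] and r["top"]: print(tri(C["side"],r["side"][0]["at"],C["top"],r["top"][0]["at"]))
h=trace("handle_pad","top"); print([(x["at"],x["p"]) for x in h[:2]])
def jp(x,y,z): return [503.5+x*np.cos(J)-y*np.sin(J),-58+x*np.sin(J)+y*np.cos(J),z]
a=np.radians(40)
def hp(s,phi,off=8): return jp(0,-140-s*np.cos(phi)+off*np.sin(phi),60+s*np.sin(phi)+off*np.cos(phi))
print("expected pad up",np.array(hp(105,a)),"latched",np.array(hp(105,0)))
def redc(c):
    f=c["frame"].astype(int); mm=reg((f[...,0]>2.2*f[...,1])&(f[...,0]>110)&(f[...,0]>2.2*f[...,2]),proj(c,[hp(105,a)])[0]); k=np.argwhere(mm>0); return k.mean(0),len(k)
for c in cs: print("red",redc(c),proj(c,[hp(104,a,8),hp(104,a,0)]))
v=[]
for c,(r0,c0) in zip(cs,((120,215),(170,240))):
    im=cv2.resize(c["frame"][r0:r0+100,c0:c0+(130 if c is cs[1] else 90)],None,fx=3.6,fy=5.2,interpolation=cv2.INTER_CUBIC) if 0 else cv2.resize(c["frame"][r0:r0+110,c0:c0+(130 if c is cs[1] else 80)],None,fx=3.8,fy=3.8,interpolation=cv2.INTER_CUBIC); v.append(im)
cv2.imwrite("pics/released.png",np.hstack(v)[:,:,::-1])
```

```text
[np.float64(443.0), np.float64(691.0)]
tile [503.23 -57.03  -7.7 ] 212.6868281430219
tile [502.33 -64.27  -4.47] 105.69061130334487
tile [503.64 -55.17 -12.53] 94.58986543637063
side []
top [(array([205.8, 341.7]), 0.86)]
[([203.6, 339.3], 0.78)]
expected pad up [ 472.79 -271.09  133.62] latched [ 468.56 -300.5    68.  ]Traceback (most recent call last):
  File "<stdin>", line 18, in <module>
  File "<stdin>", line 17, in redc
  File "h.py", line 42, in reg
    return (l==min(k,key=lambda i:np.hypot(*(ce[i][::-1]-at)))).astype(float)
               ~~~^^^^^^^^^^^^^^^^^^^^^^^^^^^^^^^^^^^^^^^^^^^^
ValueError: min() iterable argument is empty
```

By the top camera the released tile's centre matches the pad's, (503.6, -55.2) against (503.3, -55.3) in the same view, and it is square to within about 1°. Next I shut the gripper and go over the handle. The measured handle pad is about (475, -278, 127), against about (473, -271, 134) from the jig geometry.

Request:
{"fn": "play_rows", "kwargs": {
  "rows": [
    [[-0.1,-1,0],[0,0,0]],
    [[-0.1,-1,0],[0,0,0]],
    [[-0.1,-1,0],[0,0,0]],
    [[-0.1,-1,0],[0,0,0]],
    [[-0.12,-1,0],[0,0,0]],
    [[-0.12,-1,0],[0,0,0]],
    [[-0.12,-1,0],[0,0,0]],
    [[-0.12,-1,0],[0,0,0]],
    [[-0.12,-1,0],[0,0,0]],
    [[-0.12,-1,0],[0,0,0]],
    [[-0.12,-1,0],[0,0,0]],
    [[-0.12,-1,0],[0,0,0]]
  ],
  "hand": -1
}}

```text
time: 12.52
tool_pos: [478.5, -239.5, 245.2]
tcp_rot: [-3.14, -0.001, 1.425]
contact_force: [-0.7, 0.7, 0.6]
grip_width: 0.5
finger_force: 0.0
```

Request:
{"fn": "play_rows", "kwargs": {
  "rows": [
    [[-0.12,-0.9,-0.4],[0,0,0]],
    [[-0.1,-0.6,-0.7],[0,0,0]],
    [[0,0,-0.5],[0,0,0]],
    [[0,0,0],[0,0,0]],
    [[0,0,0],[0,0,0]]
  ]
}}

```text
time: 13.15
tool_pos: [473.2, -282.5, 198.6]
tcp_rot: [3.141, 0.0, 1.427]
contact_force: [0.2, -0.7, 0.7]
grip_width: -0.1
finger_force: 0.0
```

Run:
```python
from look import *
C={n:capture(n) for n in("side","top")}
cs=[C["side"],C["top"]]
o=get_obs(); print(o["tool_pos"],o["tcp_rot"],o["grip_width"])
m=tilemask(cs[0],proj(cs[0],[[503.5,-58,40]])[0]); print(m.sum(),fit(cs[:1],[m],[503,-58,-14],56,130,18,22,False))
v=[cv2.resize(cs[0]["frame"][90:240,200:320],(480,600),interpolation=cv2.INTER_CUBIC)]
t=cv2.resize(cs[1]["frame"][150:270,240:400],(320,240),interpolation=cv2.INTER_CUBIC)
im=np.zeros((600,800,3),np.uint8); im[:,:480]=v[0]; im[:240,480:]=t
cv2.imwrite("pics/prepress.png",im[:,:,::-1])
```

```text
[ 473.35 -282.59  199.03] [3.14 0.   1.43] 0.633768772725941
448.0 (array([503.16, -64.15,  -5.41]), np.float64(101.0885505574779))
```

View pics/prepress.png

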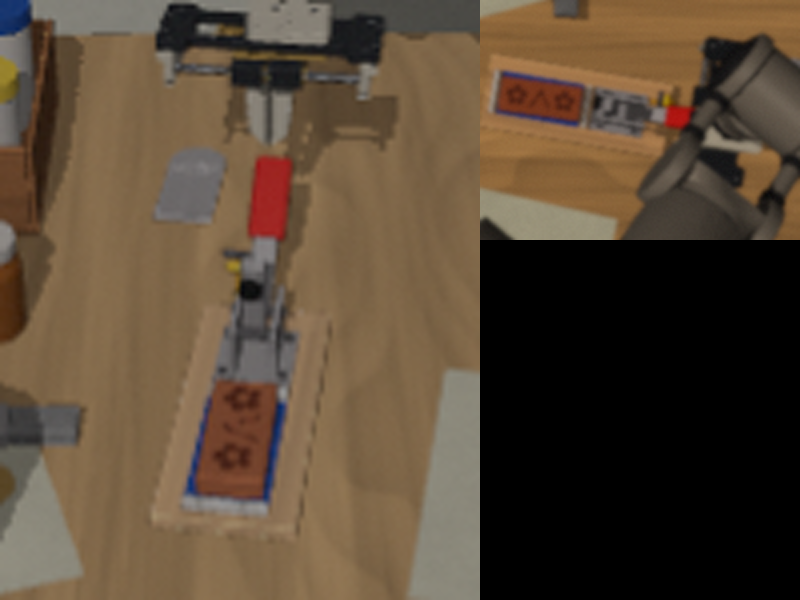

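The side view shows the tile flat on the pad between the stops, with blue margins on both sides. The closed fingertips at (268,135) are lined up with the red grip at (270,195). I'm pressing now, moving slightly outward along the handle's arc.

Request:
{"fn": "play_rows", "kwargs": {
  "rows": [
    [[0,0,-0.8],[0,0,0]],
    [[0,0,-0.5],[0,0,0]],
    [[0,-0.1,-0.5],[0,0,0]],
    [[0,-0.1,-0.5],[0,0,0]],
    [[-0.03,-0.1,-0.5],[0,0,0]],
    [[-0.03,-0.1,-0.4],[0,0,0]]
  ]
}}

```text
time: 14.0
tool_pos: [471.7, -296.1, 101.8]
tcp_rot: [3.139, 0.002, 1.427]
contact_force: [1.8, -1.9, 5.5]
grip_width: 0.6
finger_force: 2.4
```

Request:
{"fn": "play_rows", "kwargs": {
  "rows": [
    [[0,0,-0.3],[0,0,0]],
    [[0,0,-0.3],[0,0,0]],
    [[0,0,-0.2],[0,0,0]],
    [[0,0,0],[0,0,0]]
  ]
}}

```text
time: 14.5
tool_pos: [471.2, -295.8, 78.7]
tcp_rot: [3.141, 0.002, 1.427]
contact_force: [-2.6, -3.3, 11.0]
grip_width: 0.1
finger_force: 5.5
```

Request:
{"fn": "play_rows", "kwargs": {
  "rows": [
    [[0,0,-0.04],[0,0,0]],
    [[0,0,0],[0,0,0]]
  ]
}}

```text
time: 14.75
tool_pos: [471.2, -295.8, 78.2]
tcp_rot: [3.14, 0.002, 1.427]
contact_force: [-4.7, -2.2, 15.0]
grip_width: 0.5
finger_force: 7.1
```

Request:
{"fn": "play_rows", "kwargs": {
  "rows": [
    [[0,0,0.2],[0,0,0]],
    [[0,0,0.5],[0,0,0]],
    [[0,0,1],[0,0,0]],
    [[0,0,1],[0,0,0]],
    [[0,0,1],[0,0,0]],
    [[0,0,1],[0,0,0]],
    [[0,0,0],[0,0,0]],
    [[0,0,0],[0,0,0]]
  ]
}}

```text
time: 15.75
tool_pos: [470.5, -294.2, 216.9]
tcp_rot: [-3.14, -0.001, 1.427]
contact_force: [-0.4, 0.2, -0.4]
grip_width: 0.4
finger_force: 0.0
```

Run:
```python
from look import *
C={n:capture(n) for n in("side","top")}
cs=[C["side"],C["top"]]
o=get_obs(); print(o["time"],o["tool_pos"],o["contact_force"])
for n in C: print(n,[(np.round(x["at"],1),round(x["p"],2)) for x in pinpoint("handle_pad",n)[:1]+pinpoint("clamp_foot",n)[:1]])
J=np.radians(-8.2)
print("expected latched pad, foot",[proj(c,[[468.6,-300.5,68],[503.5-45*.1426,-58-45*.99,40]]) for c in cs])
v=[cv2.resize(cs[0]["frame"][90:240,200:320],(480,600),interpolation=cv2.INTER_CUBIC)]
t=cv2.resize(cs[1]["frame"][150:270,240:400],(320,240),interpolation=cv2.INTER_CUBIC)
im=np.zeros((600,800,3),np.uint8); im[:,:480]=v[0]; im[:240,480:]=t
cv2.imwrite("pics/pressed.png",im[:,:,::-1])
```

```text
15.85 [ 470.47 -294.3   216.51] [ 0.01 -0.31  0.29]
side [(array([152.1, 265.2]), 0.54)]
top [(array([212.3, 349.3]), 0.55), (array([167.3, 175.4]), 0.68)]
expected latched pad, foot [array([[149.28, 267.64],
       [188.29, 260.7 ]]), array([[210.57, 348.77],
       [200.57, 284.45]])]
```

View pics/pressed.png

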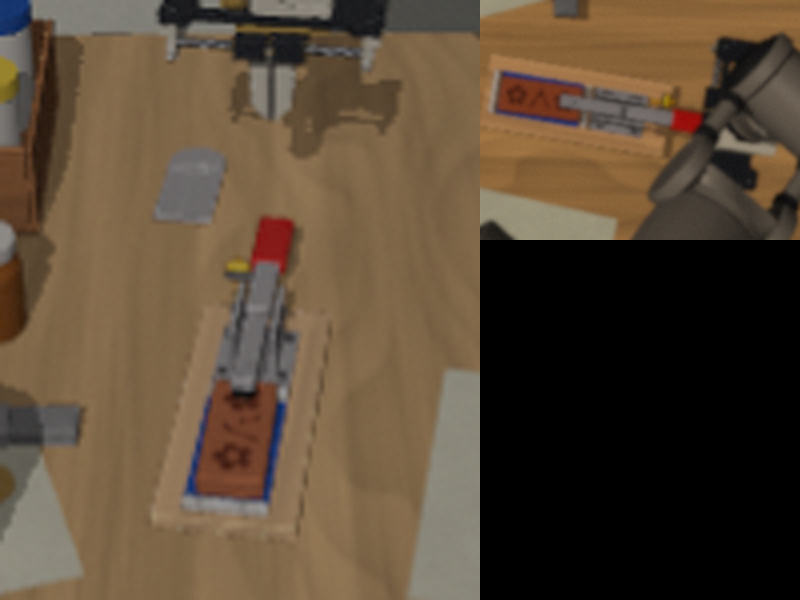

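The handle is level at (272,245), with the pinpoint within about 3 px of the latched prediction. The clamp bar lies on the tile at (243,388), and the tile hasn't moved. The arm is clear, so I'm handing in.

```bash
python3 -c "
from plant import bot; print(bot.close_job())"
```

```text
the job is handed in; nothing more can be done
None
```

The terracotta tile lies flat, relief up, on the blue pad between the end stops. The handle is caught down with the clamp bar over the tile, and the job was handed in at about 16 s with the arm clear.

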